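# Open the paddle-latched test fixture and load the adaptor

### The job

Load the red adaptor that lies beside the blue-lidded test fixture into it: lift the black paddle on the fixture's sloping blue lid to draw the latch, swing the lid right back to its stop and leave it open. Then lay the adaptor flat in the sloping cradle inside, base down, within its yellow lugs and with its plug end to the right as seen from the fixture's low front; set it down, do not drop it in, let go, and leave the other things on the bench where they are.

Things in the scene. Friction and masses are not known exactly. Their poses are not given: they have to be found in the camera images.
- fixture: Grey sloping test case with a blue lid, fixed to the bench. Footprint 200 (its x) by 240 mm (its y), walls 6 mm. Origin: centre of its underside; x points from the low front (50 mm high) to the tall back (143 mm high), y to its left, z up. The lid lies on its top, which rises to the back at 25 degrees (0.436 rad).
- cradle: Sloping bed in the fixture, 40 mm under the shut lid, parallel to it. Origin on the bed, mid-pocket; z square to the bed, x up the slope, y to the fixture's left. Pocket 62 (x) by 116 mm (y) between yellow lugs 9 mm high: at x=+-35 mm, each spanning 34 to 50 mm either side of the middle (68 mm between them free for fingers), and at y=+-62 mm. About 55 mm of free bed beyond them up and down slope.
- lid_hinge (a point): Middle of the lid's hinge line, at the top of the fixture's back wall (fixture frame x = +100, z = 143 mm). The hinge line runs along the fixture's y.
- lid (a joint): Lid angle, rad: 0 shut, grows as the front edge rises, 0.44 level, 2.01 upright, 2.18 right back at its stop. Stiff hinge: it stays where it is left; 4 to 5 N at the paddle swings it. Plate 226 mm from hinge to front edge, 240 mm wide, 6 mm thick. Bolted until the paddle has drawn the bolt.
- lid_edge (a point): Middle of the lid's front (free) edge, on its underside, 226 mm from the hinge line; moves with the lid. A small steel latch box and the bolt stand up to 17 mm out of the underside in the middle, 138 to 212 mm from the hinge.
- paddle (a joint): Paddle angle relative to the lid, rad: 0 lying flat, grows as its free (front) end is lifted away from the lid, 0.6 end stop. A spring returns it (1 to 4 N at the grip). The hidden bolt is clear of its strike from about 0.44 rad; further pull at the stop lifts the lid.
- paddle_grip (a point): Mid-thickness of the black paddle, 42 mm from its pivot, 18 mm from its free end; moves with it. Paddle 60 mm long, 46 mm wide (take it across this, along y), 12 mm thick, 5 mm above the lid's outer face, free on both sides here. Pivot at its upper rear end, parallel to the hinge line. Shut: this point is 187 mm down the slope from the hinge line and 17 mm above the lid's underside plane.
- adaptor: Red adaptor box lying flat, loose, 140 g: body 52 mm (its x) by 105 mm (its y) by 26 mm high, with a light plug sticking out at its -y end to 76 mm from the origin. Origin: centre of the body's underside, z up. Starts with its plug to the right of the robot, turned by up to 0.6 rad either way.
- adaptor_plug (a point): On the plug at the adaptor's -y end, 70 mm from the middle, 13 mm above its underside.
- masking_tape: Roll of masking tape, 103 mm across, bystander.
- driver_yellow: Screwdriver with yellow handle, 184 mm, lying near the front edge of the bench, bystander.
- mug: Green and white mug, 101 mm high, bystander.
- tip_case: Navy box with green tether, 45x78 mm, bystander.
- pliers_red: Red-handled pliers, 167 mm, bystander.
- marker_pen: Marker pen with red cap, 135 mm, bystander.
- heat_sink: Black finned heat sink, 30x40 mm, bystander.
- spare_cap_0: Black capacitor standing, 26 mm across, 35 mm high, bystander.

How it is judged:
By the outcome, as a careful person would: the job done as asked, in the order asked, and still so for the second after the job is handed in, with the robot touching nothing.
It also fails if it takes over 72 s, if anything falls off the work surface, if the arm or the gripper's body presses on something with over 40 N, if the wrist force passes 120 N, or if a joint passes its speed limit or range.

### The arm

A 6-joint arm with a two-finger parallel gripper is mounted at the origin on a cart in front of the work surface, level with it; the furniture and walls round the work are solid. World frame = base frame: x ahead of the robot, y to its left, z up, the work surface at z = 0. Lengths are in m, angles in rad, forces in N, time in s.
With the tool pointing down it reaches from about 0.3 to 0.875 m from the base axis. Payload 6.4 kg.
Tool frame: the origin (TCP) lies midway between the tips of the shut fingers; the grasp point (between the pads) lies 19 mm behind it; x points along the fingers, y is the direction in which the jaws open and shut, and the axes are right-handed (so a half turn about x gives the same grasp; the last joint's range is limited). The gripper opens to 88 mm and grips with 3 to 60 N. Pads are 18 mm wide; open, the fingers measure 123 mm over their backs; the gripper's body (75 mm by 187 mm) begins 45 mm behind the grasp point.
Start: joints at [1.008, 0.181, 1.607, -0, 1.354, -0.206], TCP at [0.201, 0.539, 0.239] pointing down, gripper open.
Joint ranges: [-2.99, 2.99], [-0.89, 2.07], [0.3, 2.58], [-1.14, 4.28], [0, 2.63], [-3.12, 3.12]. Speed limits (rad/s): [2.57, 2.57, 3.01, 3.14, 3.14, 3.14].

### API

Orientations are given as a unit quaternion [x, y, z, w].
In Python, from plant import ctrl gives the robot as it stands.
- The arm moves only by the tool play_rows, never from a script. Its argument "rows" is one flat list of numbers, 7 for each row, row after row: the turn, a rotation vector about the tool's x, y, z in rad, then the shift along the tool's x, y, z in cm, then the gripper command: -1 is shut, 1 is fully open, values between are in proportion. In form: [rx, ry, rz, tx, ty, tz, jaw, rx, ry, rz, tx, ty, tz, jaw, ...]. A call has 1 to 20 rows; each row shifts and turns the commanded pose from where the row before left it, along the tool's axes as they then stand; what a row does not reach is not made up. A row lasts 1/12 s, in which the tool goes at most 41.7 mm and 7.16 degrees, less where a joint would pass 70% of its speed; a pose out of reach is approached as far as the arm can. A call with a gripper value outside its range is refused whole. The fingers move at their own pace and stop on an object; "squeeze" is the grip in N (left out, the last holds). Time passes only in rows, so rows that do not move let the fingers close. It gives the time, the measured TCP pose, the force and the opening at its end, in the units of the state.
- ctrl.observe(): the state, without advancing time (a new reading comes with each control period).
- ctrl.grab_frame(name): name is "scene" or "top"; returns a dict with "img" (420x560x3 uint8, red, green, blue), "fovy" (degrees; the focal length in pixels is half the picture's height over the tangent of half this angle, whatever the lens; pixels are square), "cx", "cy" (the principal point, pixels), "rvec" (rotation vector, rad) and "tvec" (3), from world to camera coordinates, as OpenCV has them. Camera axes: x right, y down, z forward; pixel columns grow to the right and rows downward; lengths in m; the calibration is good to about 2 mm. A picture is of the moment at which its call begins. There is no depth.
- ctrl.hand_in(): hands the job in, once; it reports no verdict.
The state is a dict: "time": time; "joint_pos": joint angles; "qd": joint speeds; "tau": joint torques, N m; "eef_pos": TCP position; "ee_rot": TCP orientation; "force": force on the tool from outside, world axes, zero at the start; "wrist_torque": the same for the moment, N m; "finger_gap": opening from 0.0 (shut) to 1.0 (fully open).
Only numpy, scipy, OpenCV 4.12 (cv2) and the standard library are available. Lean on these libraries where they do the work, as an engineer would, in place of code of your own. Each camera call takes 0.05 s, during which the arm holds its last target. There are 200 camera calls.

## Working session

There is one attempt and no reset: what is moved stays moved. The work goes in short steps, Python scripts to look and compute and a tool call to move; the robot and the scene stay as the last step left them, time stands still between calls to the robot, and variables do not carry over. Pictures are saved under pics/ and viewed, about 8 in all and at most 12, crops included, and the job is handed in when it is done.

Besides the shell and the picture viewer there is one more tool, called after "Emit:" as name(argument=value, ...) on one line, values as JSON. play_rows: Moves the arm, as the interface text tells. Its arguments: {"type":"object","properties":{"rows":{"type":"array"},"squeeze":{"type":"number"}},"required":["rows"]}

```bash
mkdir -p pics; ls; python3 - <<'E'
from plant import ctrl
import cv2
print(ctrl.observe())
for n in("scene","top"):
    f=ctrl.grab_frame(n); cv2.imwrite(f"pics/{n}0.png",cv2.resize(f["img"][...,::-1],(800,600),interpolation=cv2.INTER_CUBIC)); print({k:v for k,v in f.items() if k!="img"})
E
```

```text
pics
{'time': 0.0, 'joint_pos': array([ 1.00769796e+00,  1.81529036e-01,  1.60797906e+00, -1.74294519e-05,
        1.35382776e+00, -2.06303527e-01]), 'qd': array([-1.40018120e-03, -8.25202119e-05, -3.19076107e-04, -1.05769102e-03,
        1.14948167e-03, -8.86072284e-04]), 'tau': array([-1.10368863e-03, -4.33877313e+01, -3.41840637e+01,  7.01340311e-02,
        3.85889935e-02, -8.28512384e-05]), 'eef_pos': array([0.20053109, 0.5383292 , 0.23783089]), 'ee_rot': array([ 0.12490309,  0.69611022, -0.12605015,  0.69565879]), 'force': array([-0.09764364,  0.98294981,  0.34684228]), 'wrist_torque': array([-0.04042524, -0.03971963,  0.05428505]), 'finger_gap': 1.0042280799531431}
{'fovy': 54.93669233952823, 'cx': 280.51292777943127, 'cy': 206.10455759163736, 'rvec': array([ 0.67140086, -2.61890028,  1.17808345]), 'tvec': array([0.52892973, 0.20365598, 1.2618876 ])}
{'fovy': 55.69098869166443, 'cx': 277.92970904228514, 'cy': 217.48092367880008, 'rvec': array([ 2.20831434, -2.18155353,  0.09240323]), 'tvec': array([0.04495627, 0.55361101, 1.06272163])}
```

View pics/scene0.png

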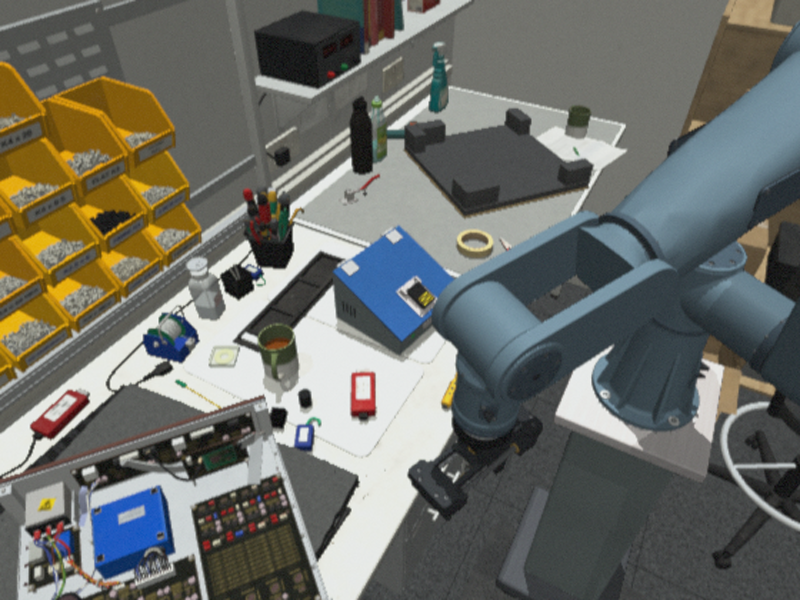

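View pics/top0.png

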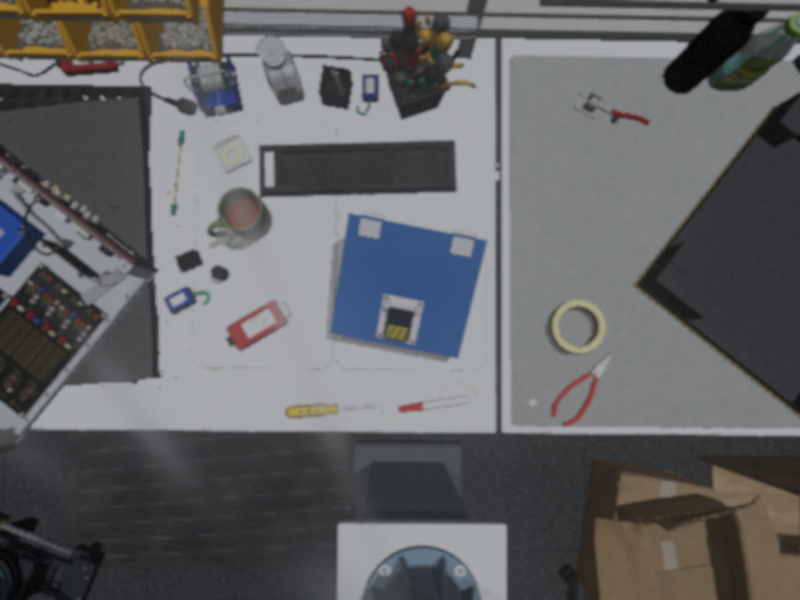

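The scene view shows the fixture at about (395,290) and the adaptor at (363,393). The top view shows the lid corners near (348,215), (486,240), (458,356) and (331,334), the paddle at (398,325) and the adaptor at (257,325). I'll enlarge the top view.

```bash
cat > h.py <<'E'
import numpy as np, cv2
from plant import ctrl
from scipy.spatial.transform import Rotation as R
def cam(n):
    f=ctrl.grab_frame(n); h,w=f["img"].shape[:2]; fl=h/2/np.tan(np.radians(f["fovy"]/2))
    f["K"]=np.array([[fl,0,f["cx"]],[0,fl,f["cy"]],[0,0,1.]]); return f
def proj(f,P): return cv2.projectPoints(np.atleast_2d(P).astype(float),f["rvec"],f["tvec"],f["K"],None)[0][:,0]
def ray(f,uv,z):
    M=R.from_rotvec(f["rvec"]).as_matrix(); c=-M.T@f["tvec"]; d=M.T@np.linalg.inv(f["K"])@[*uv,1.]
    return c+d*(z-c[2])/d[2]
def crop(f,x0,y0,w,h,s,name): cv2.imwrite("pics/"+name,cv2.resize(f["img"][y0:y0+h,x0:x0+w,::-1],None,fx=s,fy=s,interpolation=cv2.INTER_CUBIC))
E
python3 - <<'E'
from h import *
f=cam("top"); crop(f,150,140,200,150,4,"t1.png")
E
```

```text
(no output)
```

View pics/t1.png

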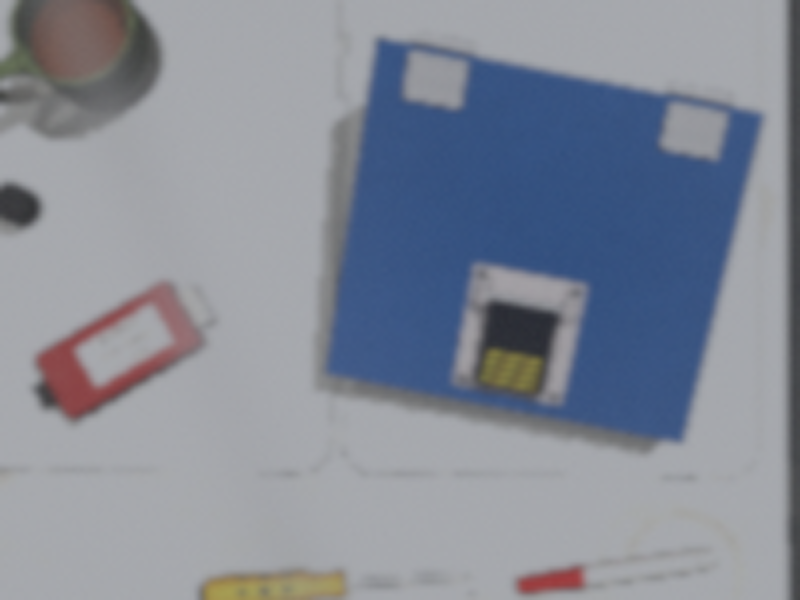

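The crop shows the lid corners at (378,38), (763,114), (683,441) and (328,377). The adaptor's top corners are at (165,280), (205,345), (75,420) and (35,358), with the pale plug at its right end. Next I'll fit both poses and check the paddle pixel.

```bash
cat >> h.py <<'E'
c,s=np.cos(.436),np.sin(.436)
H=np.array([.1,0,.143]); d=np.array([-c,0,-s]); n=np.array([-s,0,c]); Y=np.array([0,1,0.])
def W(p,q):  # fixture pose p=(x,y,yaw) -> world
    return R.from_euler('z',p[2]).apply(q)+[p[0],p[1],0]
E
python3 - <<'E'
from h import *
from scipy.optimize import least_squares as L
f=cam("top"); px=lambda a:np.array(a)/4.+[150,140]-.375
lid=np.array([H+.006*n+.12*Y,H+.006*n-.12*Y,H+.226*d+.006*n-.12*Y,H+.226*d+.006*n+.12*Y])
r=L(lambda p:(proj(f,W(p,lid))-px([[378,38],[763,114],[683,441],[328,377]])).ravel(),[.55,-.0,-.2])
print("fix",r.x,r.fun.round(1))
tip=H+(.187+.018)*d+.023*n
print("paddle tip centre crop px",(proj(f,W(r.x,tip))-[150,140]+.375)*4)
ad=np.array([[.026,-.0525,.026],[-.026,-.0525,.026],[-.026,.0525,.026],[.026,.0525,.026]])
a=L(lambda p:(proj(f,W(p,ad))-px([[165,280],[205,345],[75,420],[35,358]])).ravel(),[.5,.25,.5])
print("ad",a.x,a.fun.round(1))
print("grip",W(r.x,H+.187*d+.017*n),"hinge",W(r.x,H))
fs=cam("scene")
print("scene800", (proj(fs,np.vstack([W(r.x,lid),W(a.x,ad)]))*800/560).round(0))
E
```

```text
fix [ 0.59172193  0.03778666 -0.17532548] [-0.6  0.   0.7 -0.4  0.6  0.7 -0.6 -0.3]
paddle tip centre crop px [[509.48757228 391.41257556]]
ad [0.52279132 0.3152999  0.55713937] [ 0.8 -0.7  0.6 -0.5 -0.8  1.1 -0.6  0. ]
grip [0.51621232 0.05116275 0.07943633] hinge [0.69018891 0.0203438  0.143     ]
scene800 [[331. 270.]
 [397. 223.]
 [461. 285.]
 [401. 340.]
 [350. 370.]
 [374. 369.]
 [376. 408.]
 [350. 409.]]
```

```bash
cat >> h.py <<'E'
P=np.array([.5917,.0378,-.1753]); A=np.array([.5228,.3153,.5571])
def ori(pitch,yaw=P[2],sgn=1,jawy=True):
    # tool x pitched down by pitch (rad) in vertical plane at yaw; tool y along lateral (jawy) or in-plane
    x=np.array([np.cos(pitch),0,-np.sin(pitch)]); l=np.array([0,1,0.]); u=np.array([np.sin(pitch),0,np.cos(pitch)])
    y=(l if jawy else u)*sgn
    return R.from_euler('z',yaw)*R.from_matrix(np.column_stack([x,y,np.cross(x,y)]))
def go(pos,rot,p0=None,r0=None):
    if p0 is None: o=ctrl.observe(); p0=o["eef_pos"]; r0=R.from_quat(o["ee_rot"])
    rv=(r0.inv()*rot).as_rotvec(); t=rot.inv().apply(np.array(pos)-p0)*100
    print("turn",rv.round(3),"mag %.2f"%np.linalg.norm(rv),"| shift cm (after turn)",t.round(2),"mag %.1f"%np.linalg.norm(t))
def path(poses):  # successive shifts/turns, starting at measured pose
    o=ctrl.observe(); p0=o["eef_pos"]; r0=R.from_quat(o["ee_rot"])
    for pos,rot in poses: go(pos,rot,p0,r0); p0,r0=pos,rot
def st():
    o=ctrl.observe(); print("t",round(o["time"],2),"pos",o["eef_pos"].round(4),"F",o["force"].round(1),"gap",round(o["finger_gap"],2),"q",o["joint_pos"].round(2)); print("axes",R.from_quat(o["ee_rot"]).as_matrix().round(2).tolist())
def lidpt(r,h,phi): # world point r from hinge, h above underside plane, at lid angle phi
    return W(P,H+R.from_euler('y',phi).apply(r*d+h*n))
E
python3 - <<'E'
from h import *
st()
g=lidpt(.187,.017,0); 
for sg in(1,-1):
    r=ori(np.radians(60),sgn=sg); tcp=g+r.apply([.007,0,0]); print(sg,tcp,r.as_matrix().round(2).tolist())
    go(tcp-r.apply([.1,0,0]),r)
print(lidpt(.187,.017,.5),g)
E
```

```text
t 0.25 pos [0.2007 0.5386 0.2383] F [0.1 0.7 0.6] gap 1.0 q [ 1.01  0.18  1.61  0.    1.35 -0.21]
axes [[-0.0, 0.35, 0.94], [-0.0, 0.94, -0.35], [-1.0, -0.0, -0.0]]
1 [0.51963642 0.05056376 0.07337415] [[0.49, 0.17, 0.85], [-0.09, 0.98, -0.15], [-0.87, 0.0, 0.5]]
turn [-0.177 -0.522  0.048] mag 0.55 | shift cm (after turn) [ 24.24 -42.49  26.32] mag 55.6
-1 [0.51963642 0.05056376 0.07337415] [[0.49, -0.17, -0.85], [-0.09, -0.98, 0.15], [-0.87, 0.0, -0.5]]
turn [2.865 0.071 0.768] mag 2.97 | shift cm (after turn) [ 24.24  42.49 -26.32] mag 55.6
[0.50748091 0.05271672 0.17192503] [0.51619006 0.05117417 0.07943633]
```

Emit:
play_rows(rows=[-0.03, -0.087, 0.008, 0, 0, 0, 1, -0.03, -0.087, 0.008, 0, 0, 0, 1, -0.03, -0.087, 0.008, 0, 0, 0, 1, -0.03, -0.087, 0.008, 0, 0, 0, 1, -0.03, -0.087, 0.008, 0, 0, 0, 1, -0.03, -0.087, 0.008, 0, 0, 0, 1, 0, 0, 0, 1.2, -2.5, 1.5, 1, 0, 0, 0, 1.2, -2.5, 1.5, 1, 0, 0, 0, 1.2, -2.5, 1.5, 1, 0, 0, 0, 1.2, -2.5, 1.5, 1, 0, 0, 0, 1.2, -2.5, 1.5, 1, 0, 0, 0, 1.2, -2.5, 1.5, 1, 0, 0, 0, 1.2, -2.5, 1.5, 1, 0, 0, 0, 1.2, -2.5, 1.5, 1, 0, 0, 0, 1.2, -2.5, 1.5, 1, 0, 0, 0, 1.2, -2.5, 1.5, 1, 0, 0, 0, 1.2, -2.5, 1.5, 1, 0, 0, 0, 1.2, -2.5, 1.5, 1, 0, 0, 0, 1.2, -2.5, 1.5, 1, 0, 0, 0, 1.2, -2.5, 1.5, 1], squeeze=15)

```text
time: 1.92
eef_pos: [0.403, 0.147, 0.1985]
ee_rot: [0.043, 0.498, -0.075, 0.863]
force: [0.4, 1.1, -0.5]
finger_gap: 0.998
```

```bash
python3 - <<'E'
from h import *
st()
g=lidpt(.187,.017,0); r=ori(np.radians(60)); tcp=g+r.apply([.007,0,0]); path([(tcp-r.apply([.06,0,0]),r),(tcp,r)])
E
```

```text
t 1.92 pos [0.403  0.147  0.1985] F [ 0.4  1.1 -0.5] gap 1.0 q [ 0.21 -0.42  2.32 -0.27  0.77 -1.04]
axes [[0.49, 0.17, 0.85], [-0.09, 0.99, -0.15], [-0.87, 0.0, 0.5]]
turn [ 0.003  0.001 -0.002] mag 0.00 | shift cm (after turn) [11.42 -7.47  5.15] mag 14.6
turn [0. 0. 0.] mag 0.00 | shift cm (after turn) [ 6. -0. -0.] mag 6.0
```

Emit:
play_rows(rows=[0, 0, 0, 2.3, -1.5, 1, 1, 0, 0, 0, 2.3, -1.5, 1, 1, 0, 0, 0, 2.3, -1.5, 1, 1, 0, 0, 0, 2.3, -1.5, 1.1, 1, 0, 0, 0, 2.2, -1.5, 1.05, 1, 0, 0, 0, 1, 0, 0, 1, 0, 0, 0, 1, 0, 0, 1, 0, 0, 0, 1, 0, 0, 1, 0, 0, 0, 1, 0, 0, 1, 0, 0, 0, 0.5, 0, 0, 1, 0, 0, 0, 0.5, 0, 0, 1, 0, 0, 0, 0, 0, 0, 1, 0, 0, 0, 0, 0, 0, 1])

```text
time: 3.0
eef_pos: [0.5143, 0.0528, 0.082]
ee_rot: [0.043, 0.498, -0.075, 0.863]
force: [-0.6, -0.3, 0.0]
finger_gap: 1.001
```

```bash
python3 - <<'E'
from h import *
st()
g=lidpt(.187,.017,0); r=ori(np.radians(60)); tcp=g+r.apply([.007,0,0]); go(tcp,r)
f=cam("scene"); print(proj(f,g)); crop(f,190,120,200,150,4,"s2.png")
E
```

```text
t 3.0 pos [0.5143 0.0528 0.082 ] F [-0.6 -0.3  0. ] gap 1.0 q [-0.11  0.03  2.24 -0.1   0.34 -1.42]
axes [[0.49, 0.17, 0.85], [-0.09, 0.99, -0.15], [-0.87, -0.0, 0.5]]
turn [ 0.003 -0.    -0.001] mag 0.00 | shift cm (after turn) [ 1.03 -0.12  0.06] mag 1.0
[[295.91307318 208.11546615]]
```

View pics/s2.png

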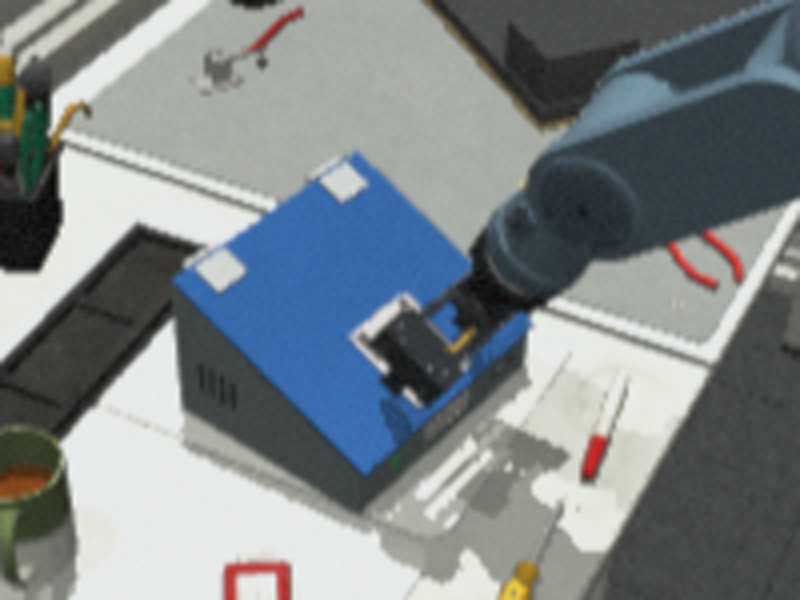

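The fingers straddle the paddle, seen at about (420,345) in the crop. Next I'll go the last centimetre and close.

Emit:
play_rows(rows=[0, 0, 0, 0.5, 0, 0, 1, 0, 0, 0, 0.4, 0, 0, 1, 0, 0, 0, 0, 0, 0, 0.3, 0, 0, 0, 0, 0, 0, -1, 0, 0, 0, 0, 0, 0, -1, 0, 0, 0, 0, 0, 0, -1, 0, 0, 0, 0, 0, 0, -1, 0, 0, 0, 0, 0, 0, -1], squeeze=15)

```text
time: 3.72
eef_pos: [0.5189, 0.0519, 0.0743]
ee_rot: [0.043, 0.498, -0.075, 0.863]
force: [-0.4, 0.9, -0.5]
finger_gap: 0.571
```

```bash
cat >> h.py <<'E'
def rows(pts):  # pts: (pos,rot) list -> prints per-row turn ry and shift in the axes before the turn, relative to first
    for (p0,r0),(p1,r1) in zip(pts,pts[1:]):
        print((r0.inv()*r1).as_rotvec().round(3), (r0.inv().apply(p1-p0)*100).round(2))
def swing(pad,phi,pitch,back=.007,lead=0):
    pr=np.array([.145+.042*np.cos(pad)-lead*np.sin(pad),.017+.042*np.sin(pad)+lead*np.cos(pad)])
    r=ori(np.radians(pitch)); return lidpt(pr[0],pr[1],phi)+r.apply([back,0,0]),r
E
python3 - <<'E'
from h import *
st()
print(swing(0,0,60)[0])
rows([swing(0,0,60),swing(.15,0,60),swing(.3,0,60),swing(.45,0,60),swing(.6,0,60)])
print()
N=12
rows([swing(.6,2.18*k/N,60+40*k/N) for k in range(N+1)])
E
```

```text
t 3.72 pos [0.5189 0.0519 0.0743] F [-0.4  0.9 -0.5] gap 0.57 q [-0.11  0.06  2.24 -0.1   0.32 -1.42]
axes [[0.49, 0.17, 0.85], [-0.09, 0.99, -0.15], [-0.87, -0.0, 0.5]]
[0.51963642 0.05056376 0.07337415]
[0. 0. 0.] [-0.62 -0.    0.1 ]
[0. 0. 0.] [-0.6   0.    0.19]
[0. 0. 0.] [-0.56 -0.    0.28]
[0. 0. 0.] [-0.51 -0.    0.36]

[ 0.     0.058 -0.   ] [-3.08  0.    1.26]
[0.    0.058 0.   ] [-2.89  0.    1.63]
[-0.     0.058  0.   ] [-2.67 -0.    1.98]
[ 0.     0.058 -0.   ] [-2.4  -0.    2.29]
[-0.     0.058  0.   ] [-2.09  0.    2.57]
[0.    0.058 0.   ] [-1.75 -0.    2.8 ]
[ 0.     0.058 -0.   ] [-1.39  0.    3.  ]
[0.    0.058 0.   ] [-1.01 -0.    3.15]
[-0.     0.058  0.   ] [-0.6  -0.    3.25]
[0.    0.058 0.   ] [-0.2  0.   3.3]
[-0.     0.058 -0.   ] [0.22 0.   3.29]
[-0.     0.058  0.   ] [ 0.63 -0.    3.24]
```

Emit:
play_rows(rows=[0, 0, 0, -0.31, 0, 0.05, -1, 0, 0, 0, -0.31, 0, 0.05, -1, 0, 0, 0, -0.3, 0, 0.1, -1, 0, 0, 0, -0.3, 0, 0.1, -1, 0, 0, 0, -0.28, 0, 0.14, -1, 0, 0, 0, -0.28, 0, 0.14, -1, 0, 0, 0, -0.26, 0, 0.18, -1, 0, 0, 0, -0.26, 0, 0.18, -1, 0, 0, 0, 0, 0, 0, -1, 0, 0, 0, 0, 0, 0, -1])

```text
time: 4.55
eef_pos: [0.514, 0.0523, 0.0979]
ee_rot: [0.043, 0.5, -0.075, 0.862]
force: [-2.2, -5.3, -3.6]
finger_gap: 0.524
```

```bash
python3 - <<'E'
from h import *
st(); print(swing(.6,0,60)[0])
E
```

```text
t 4.55 pos [0.514  0.0523 0.0979] F [-2.2 -5.3 -3.6] gap 0.52 q [-0.11 -0.01  2.24 -0.09  0.39 -1.44]
axes [[0.49, 0.17, 0.85], [-0.09, 0.99, -0.15], [-0.87, -0.0, 0.5]]
[0.51632237 0.05115074 0.09796863]
```

Emit:
play_rows(rows=[0, 0.029, 0, -1.6, 0, 0.55, -1, 0, 0.029, 0, -1.54, 0, 0.65, -1, 0, 0.029, 0, -1.47, -0.05, 0.75, -1, 0, 0.029, 0, -1.42, -0.05, 0.85, -1, 0, 0.029, 0, -1.36, 0, 0.95, -1, 0, 0.029, 0, -1.3, 0, 1.03, -1, 0, 0, 0, 0, 0, 0, -1])

```text
time: 5.13
eef_pos: [0.5215, 0.0508, 0.2003]
ee_rot: [0.049, 0.571, -0.07, 0.817]
force: [-12.0, 0.9, 5.5]
finger_gap: 0.521
```

```bash
python3 - <<'E'
from h import *
st(); p,r=swing(.6,2.18/4,70);print(p); go(p,r)
E
```

```text
t 5.13 pos [0.5215 0.0508 0.2003] F [-12.    0.9   5.5] gap 0.52 q [-0.12 -0.11  2.03 -0.02  0.87 -1.5 ]
axes [[0.34, 0.17, 0.93], [-0.06, 0.99, -0.16], [-0.94, 0.0, 0.34]]
[0.52102543 0.05031774 0.19644014]
turn [ 0.003  0.001 -0.001] mag 0.00 | shift cm (after turn) [ 0.35 -0.06 -0.17] mag 0.4
```

Emit:
play_rows(rows=[0, 0.029, 0, -1.15, 0, 0.95, -1, 0, 0.029, 0, -1.1, 0, 1.05, -1, 0, 0.029, 0, -1.05, 0, 1.25, -1, 0, 0.029, 0, -0.98, 0, 1.3, -1, 0, 0.029, 0, -0.9, 0, 1.38, -1, 0, 0.029, 0, -0.82, 0, 1.43, -1, 0, 0, 0, 0, 0, 0, -1])

```text
time: 5.72
eef_pos: [0.5755, 0.041, 0.2772]
ee_rot: [0.055, 0.64, -0.066, 0.764]
force: [-8.5, -0.3, 11.2]
finger_gap: 0.51
```

```bash
python3 - <<'E'
from h import *
st(); p,r=swing(.6,2.18/2,80);print(p); go(p,r)
f=cam("scene"); crop(f,200,80,200,150,4,"s3.png")
E
```

```text
t 5.72 pos [0.5755 0.041  0.2772] F [-8.5 -0.3 11.2] gap 0.51 q [-0.13  0.04  1.7  -0.01  1.23 -1.53]
axes [[0.17, 0.17, 0.97], [-0.03, 0.99, -0.17], [-0.98, -0.0, 0.18]]
[0.57534804 0.04069623 0.27772157]
turn [ 0.003  0.002 -0.   ] mag 0.00 | shift cm (after turn) [-0.05 -0.04  0.01] mag 0.1
```

View pics/s3.png

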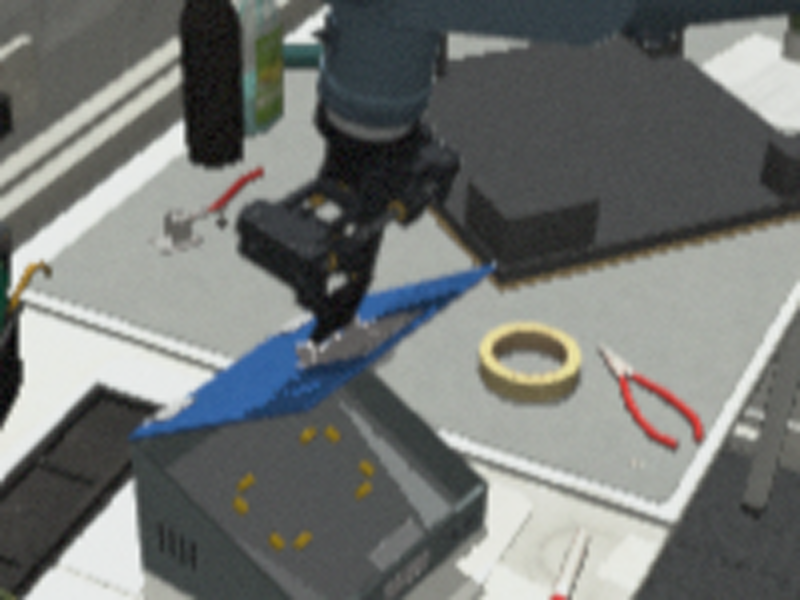

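The lid is about 1.1 rad open and still held by the paddle. The cradle lugs show in yellow around (305,490) in the crop. I'll keep swinging.

Emit:
play_rows(rows=[0, 0.029, 0, -0.83, 0, 1.42, -1, 0, 0.029, 0, -0.74, 0, 1.46, -1, 0, 0.029, 0, -0.55, 0, 1.55, -1, 0, 0.029, 0, -0.46, 0, 1.57, -1, 0, 0.029, 0, -0.35, 0, 1.62, -1, 0, 0.029, 0, -0.26, 0, 1.63, -1, 0, 0, 0, 0, 0, 0, -1])

```text
time: 6.35
eef_pos: [0.6633, 0.0255, 0.3149]
ee_rot: [0.061, 0.703, -0.061, 0.706]
force: [0.3, -0.5, -0.5]
finger_gap: 0.121
```

```bash
python3 - <<'E'
from h import *
st(); p,r=swing(.6,2.18*.75,90);print(p); go(p,r)
E
```

```text
t 6.35 pos [0.6633 0.0255 0.3149] F [ 0.3 -0.5 -0.5] gap 0.12 q [-0.14  0.33  1.28 -0.    1.54 -1.54]
axes [[0.0, 0.17, 0.99], [-0.0, 0.99, -0.17], [-1.0, -0.0, 0.0]]
[0.66324947 0.0251273  0.3181801 ]
turn [0.002 0.003 0.   ] mag 0.00 | shift cm (after turn) [-0.33 -0.04  0.01] mag 0.3
```

The paddle slipped out of the grip (gap 0.12). I'll retreat upwards and look, then push the lid from the underside.

Emit:
play_rows(rows=[0, 0, 0, -2.5, 0, 0, -1, 0, 0, 0, -2.5, 0, 0, -1, 0, 0, 0, -2.5, 0, 0, -1, 0, 0, 0, -2.5, 0, 0, -1, 0, 0, 0, -2, 0, 0, -1, 0, 0, 0, 0, 0, -3, -1, 0, 0, 0, 0, 0, -3, -1, 0, 0, 0, 0, 0, -3, -1, 0, 0, 0, 0, 0, -3, -1, 0, 0, 0, 0, 0, -3, -1, 0, 0, 0, 0, 0, -3, -1, 0, 0, 0, 0, 0, -3, -1, 0, 0, 0, 0, 0, -3, -1])

```text
time: 7.43
eef_pos: [0.4219, 0.0682, 0.4343]
ee_rot: [0.061, 0.703, -0.061, 0.706]
force: [0.3, 0.1, 0.3]
finger_gap: 0.007
```

```bash
python3 - <<'E'
from h import *
st()
f=cam("scene"); crop(f,200,80,200,150,4,"s4.png")
for ph in(1.2,1.4,1.6): print(ph,((proj(f,[lidpt(.226,.006,ph)+W(P,q)-W(P,0*q) for q in(.12*Y,-.12*Y)])-[200,80])*4).round(0).tolist())
E
```

```text
t 7.43 pos [0.4219 0.0682 0.4343] F [0.3 0.1 0.3] gap 0.01 q [-0.12 -0.26  1.65 -0.    1.75 -1.52]
axes [[0.0, 0.17, 0.99], [-0.0, 0.99, -0.17], [-1.0, 0.0, 0.0]]
1.2 [[273.0, 354.0], [467.0, 215.0]]
1.4 [[235.0, 303.0], [433.0, 169.0]]
1.6 [[191.0, 258.0], [393.0, 130.0]]
```

View pics/s4.png

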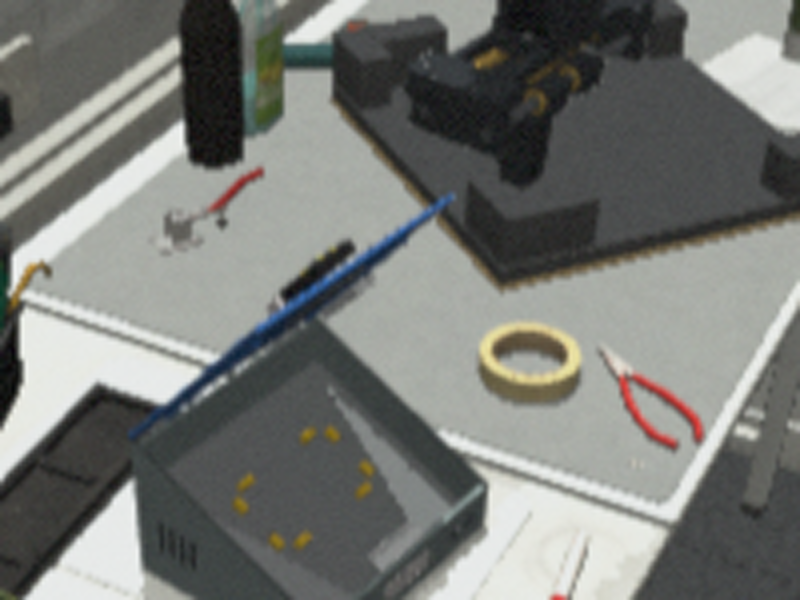

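The lid stands at about 1.3 rad, with its far corner at (452,200) in the crop. The paddle has sprung back.

```bash
python3 - <<'E'
from h import *
off=W(P,.05*Y)-W(P,0*Y); r=ori(np.radians(50))
a=[(lidpt(.2,-.04,1.2)+off,r),(lidpt(.2,-.012,1.3)+off,r)]
print(a[0][0]); path(a)
L=np.linspace(1.3,2.2,10); rows([(lidpt(.2,-.012+.006*k/9,q),r) for k,q in enumerate(L)])
E
```

```text
[0.52943745 0.09960603 0.25248007]
turn [ 0.005 -0.695 -0.002] mag 0.70 | shift cm (after turn) [20.7   4.92 -3.77] mag 21.6
turn [0. 0. 0.] mag 0.00 | shift cm (after turn) [-0.54  0.    4.77] mag 4.8
[0. 0. 0.] [-0.03 -0.    2.07]
[0. 0. 0.] [0.18 0.   2.06]
[0. 0. 0.] [0.39 0.   2.03]
[0. 0. 0.] [ 0.6  -0.    1.98]
[0. 0. 0.] [ 0.8  -0.    1.91]
[0. 0. 0.] [0.99 0.   1.81]
[0. 0. 0.] [1.17 0.   1.7 ]
[0. 0. 0.] [ 1.34 -0.    1.57]
[0. 0. 0.] [1.5  0.   1.42]
```

Emit:
play_rows(rows=[0, -0.1, 0, 0, 0, 0, -1, 0, -0.1, 0, 0, 0, 0, -1, 0, -0.1, 0, 0, 0, 0, -1, 0, -0.1, 0, 0, 0, 0, -1, 0, -0.1, 0, 0, 0, 0, -1, 0, -0.1, 0, 0, 0, 0, -1, 0, -0.095, 0, 0, 0, 0, -1, 0, 0, 0, 0, 2.5, -2, -1, 0, 0, 0, 0, 2.4, -1.8, -1, 0, 0, 0, 2.5, 0, 0, -1, 0, 0, 0, 2.5, 0, 0, -1, 0, 0, 0, 2.5, 0, 0, -1, 0, 0, 0, 2.5, 0, 0, -1, 0, 0, 0, 2.5, 0, 0, -1, 0, 0, 0, 2.5, 0, 0, -1, 0, 0, 0, 2.5, 0, 0, -1, 0, 0, 0, 2, 0, 0, -1, 0, 0, 0, 1.2, 0, 0, -1, 0, 0, 0, 0, 0, 0, -1])

```text
time: 9.07
eef_pos: [0.5335, 0.0978, 0.2487]
ee_rot: [0.036, 0.423, -0.078, 0.902]
force: [-0.2, 0.3, -0.0]
finger_gap: 0.002
```

```bash
python3 - <<'E'
from h import *
st(); off=W(P,.05*Y)-W(P,0*Y); r=ori(np.radians(50)); go(lidpt(.2,-.012,1.3)+off,r)
E
```

```text
t 9.07 pos [0.5335 0.0978 0.2487] F [-0.2  0.3 -0. ] gap 0.0 q [ 0.04 -0.27  2.17 -0.25  0.57 -1.19]
axes [[0.63, 0.17, 0.76], [-0.11, 0.99, -0.13], [-0.77, -0.0, 0.64]]
turn [ 0.002 -0.005 -0.001] mag 0.01 | shift cm (after turn) [-1.11  0.11  4.69] mag 4.8
```

Next I'll make contact and push along the arc in half steps.

Emit:
play_rows(rows=[0, 0, 0, -0.4, 0, 1.6, -1, 0, 0, 0, -0.4, 0, 1.6, -1, 0, 0, 0, -0.3, 0, 1.5, -1, 0, 0, 0, 0, 0, 1, -1, 0, 0, 0, 0, 0, 1, -1, 0, 0, 0, 0.1, 0, 1, -1, 0, 0, 0, 0.1, 0, 1, -1, 0, 0, 0, 0.2, 0, 1, -1, 0, 0, 0, 0.2, 0, 1, -1, 0, 0, 0, 0.3, 0, 1, -1, 0, 0, 0, 0.3, 0, 1, -1, 0, 0, 0, 0.4, 0, 0.95, -1, 0, 0, 0, 0.4, 0, 0.95, -1, 0, 0, 0, 0.5, 0, 0.9, -1, 0, 0, 0, 0.5, 0, 0.9, -1])

```text
time: 10.32
eef_pos: [0.6715, 0.074, 0.3426]
ee_rot: [0.036, 0.422, -0.078, 0.903]
force: [-1.6, -0.4, -2.3]
finger_gap: 0.002
```

```bash
python3 - <<'E'
from h import *
st()
E
```

```text
t 10.32 pos [0.6715 0.074  0.3426] F [-1.6 -0.4 -2.3] gap 0.0 q [-0.02 -0.05  1.79 -0.15  0.72 -1.34]
axes [[0.63, 0.17, 0.76], [-0.11, 0.99, -0.13], [-0.77, -0.0, 0.64]]
```

Emit:
play_rows(rows=[0, 0, 0, 0.6, 0, 0.85, -1, 0, 0, 0, 0.6, 0, 0.85, -1, 0, 0, 0, 0.67, 0, 0.79, -1, 0, 0, 0, 0.67, 0, 0.79, -1, 0, 0, 0, 0.75, 0, 0.7, -1, 0, 0, 0, 0.75, 0, 0.7, -1, 0, 0, 0, 0, 0, 0, -1])

```text
time: 10.9
eef_pos: [0.7272, 0.0645, 0.3417]
ee_rot: [0.036, 0.427, -0.079, 0.9]
force: [-58.7, 1.8, 22.0]
finger_gap: 0.005
```

```bash
python3 - <<'E'
from h import *
st(); off=W(P,.05*Y)-W(P,0*Y); print([(q,(lidpt(.19,-.006,q)+off).round(3)) for q in(2.,2.1,2.18)])
E
```

```text
t 10.9 pos [0.7272 0.0645 0.3417] F [-58.7   1.8  22. ] gap 0.01 q [-0.04  0.08  1.65 -0.13  0.73 -1.37]
axes [[0.62, 0.17, 0.76], [-0.11, 0.99, -0.13], [-0.77, -0.0, 0.63]]
[(2.0, array([0.692, 0.071, 0.333])), (2.1, array([0.71 , 0.068, 0.333])), (2.18, array([0.725, 0.065, 0.331]))]
```

Emit:
play_rows(rows=[0, 0, 0, -1.5, 0, -1, -1, 0, 0, 0, -2, 0, -1.5, -1, 0, 0, 0, -3, 0, 0, -1, 0, 0, 0, -3, 0, 0, -1, 0, 0, 0, -3, 0, 0, 0, 0, 0, 0, -3, 0, 0, 1, 0, 0, 0, 0, 0, 0, 1])

```text
time: 11.48
eef_pos: [0.6149, 0.0849, 0.4533]
ee_rot: [0.037, 0.416, -0.077, 0.905]
force: [0.7, -0.6, 1.4]
finger_gap: 0.205
```

```bash
python3 - <<'E'
from h import *
st(); r=ori(np.pi/2,A[2],1,False); path([([.5228,.3153,.15],r),([.5228,.3153,.004],r)])
f=cam("scene"); g=cam("top"); 
import cv2
cv2.imwrite("pics/c5.png",cv2.hconcat([cv2.resize(f["img"][90:290,180:380,::-1],(400,400)),cv2.resize(g["img"][120:280,200:360,::-1],(400,400))]))
np.set_printoptions(suppress=True)
for ph in(2.1,2.18): print(ph,((proj(f,[lidpt(.226,.006,ph)+W(P,q)-W(P,0*q) for q in(.12*Y,-.12*Y)])-[180,90])*2).round(0).tolist(),((proj(g,[lidpt(.226,.006,ph)+W(P,q)-W(P,0*q) for q in(.12*Y,-.12*Y)])-[200,120])*2.5).round(0).tolist())
# cradle
O=H+.1/c*d-.04*n
lug=[O-d*x+Y*y+n*.009 for x,y in((.035,.042),(.035,-.042),(-.035,.042),(-.035,-.042),(0,.062),(0,-.062))]
print(W(P,O)); print(((proj(f,W(P,np.array(lug)))-[180,90])*2).round(0).tolist(),((proj(g,W(P,np.array(lug)))-[200,120])*2.5).round(0).tolist())
E
```

```text
t 11.48 pos [0.6149 0.0849 0.4533] F [ 0.7 -0.6  1.4] gap 0.2 q [ 0.   -0.24  1.74 -0.14  0.94 -1.36]
axes [[0.64, 0.17, 0.75], [-0.11, 0.99, -0.13], [-0.76, 0.0, 0.65]]
turn [ 0.805  0.665 -0.3  ] mag 1.09 | shift cm (after turn) [ 30.33   4.36 -24.43] mag 39.2
turn [0. 0. 0.] mag 0.00 | shift cm (after turn) [14.6  0.   0. ] mag 14.6
2.1 [[79.0, 74.0], [183.0, 16.0]] [[96.0, -35.0], [411.0, 25.0]]
2.18 [[71.0, 72.0], [175.0, 14.0]] [[101.0, -57.0], [414.0, 3.0]]
[0.60833379 0.03485386 0.06015176]
[[160.0, 217.0], [191.0, 193.0], [189.0, 246.0], [219.0, 221.0], [167.0, 238.0], [212.0, 202.0]] [[178.0, 152.0], [258.0, 167.0], [167.0, 215.0], [245.0, 230.0], [153.0, 180.0], [270.0, 202.0]]
```

View pics/c5.png

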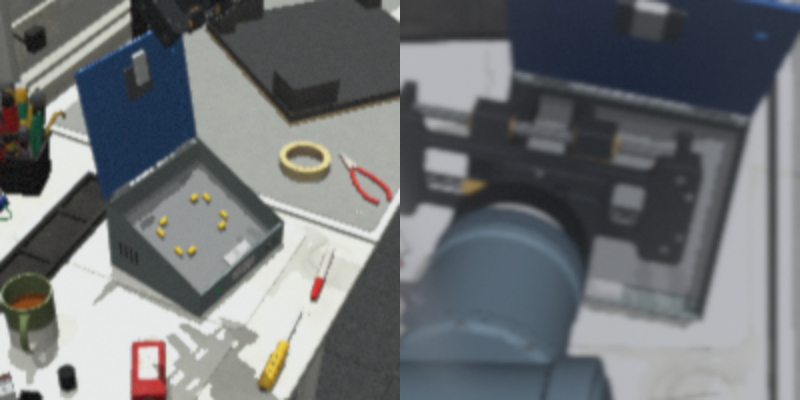

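The lid is upright against its stop: its left top corner is at (77,74) in the left half. The cradle lugs sit about 3 px off the prediction. Before picking, I'll check how close the mug and the capacitor are.

```bash
python3 - <<'E'
from h import *
g=cam("top"); q=lambda u,v,z:ray(g,(u*.7,v*.7),z)[:2].round(3)
print("mug",q(240,208,.1),"rim edge",q(264,212,.1),"handle end",q(210,232,.06),"handle near",q(226,240,.06),"cap",q(220,273,.035),"hs",q(188,260,.02),"tipcase",q(180,300,.02), "tether",q(205,297,.005))
G=A[:2]; u=np.array([np.cos(A[2]),np.sin(A[2])]); v=np.array([-u[1],u[0]])
print("finger tip fwd",G+.0615*u,"body corners",G+.0935*u+.0375*v,G+.0935*u-.0375*v)
E
```

```text
mug [0.726 0.334] rim edge [0.72  0.291] handle end [0.691 0.398] handle near [0.676 0.368] cap [0.618 0.384] hs [0.644 0.45 ] tipcase [0.568 0.462] tether [0.576 0.42 ]
finger tip fwd [0.57500071 0.34781671] body corners [0.58233479 0.39656567] [0.62198931 0.33290627]
```

Emit:
play_rows(rows=[0.073, 0.0605, -0.0273, 0, 0, 0, 1, 0.073, 0.0605, -0.0273, 0, 0, 0, 1, 0.073, 0.0605, -0.0273, 0, 0, 0, 1, 0.073, 0.0605, -0.0273, 0, 0, 0, 1, 0.073, 0.0605, -0.0273, 0, 0, 0, 1, 0.073, 0.0605, -0.0273, 0, 0, 0, 1, 0.073, 0.0605, -0.0273, 0, 0, 0, 1, 0.073, 0.0605, -0.0273, 0, 0, 0, 1, 0.073, 0.0605, -0.0273, 0, 0, 0, 1, 0.073, 0.0605, -0.0273, 0, 0, 0, 1, 0.073, 0.0605, -0.0273, 0, 0, 0, 1, 0, 0, 0, 0, 0.5, -2.7, 1, 0, 0, 0, 0, 0.5, -2.7, 1, 0, 0, 0, 0, 0.5, -2.7, 1, 0, 0, 0, 2.5, 0.5, -2.7, 1, 0, 0, 0, 2.5, 0.5, -2.7, 1, 0, 0, 0, 2.5, 0.5, -2.7, 1, 0, 0, 0, 2.5, 0.5, -2.7, 1, 0, 0, 0, 2.5, 0.5, -2.7, 1, 0, 0, 0, 2.5, 0.4, -2.7, 1])

```text
time: 13.3
eef_pos: [0.5206, 0.3142, 0.2911]
ee_rot: [0.34, 0.623, -0.347, 0.613]
force: [0.3, 0.2, 0.4]
finger_gap: 1.0
```

Emit:
play_rows(rows=[0, 0, 0, 3, 0, 0, 1, 0, 0, 0, 3, 0, 0, 1, 0, 0, 0, 3, 0, 0, 1, 0, 0, 0, 3, 0, 0, 1, 0, 0, 0, 3, 0, 0, 1, 0, 0, 0, 0, 0, 0, 1])

```text
time: 13.8
eef_pos: [0.5143, 0.3111, 0.1357]
ee_rot: [0.337, 0.626, -0.35, 0.611]
force: [-0.9, -1.2, 0.1]
finger_gap: 0.999
```

```bash
python3 - <<'E'
from h import *
st(); r=ori(np.pi/2,A[2],1,False); path([([.5228,.3153,.05],r),([.5228,.3153,.004],r)])
f=cam("scene"); g=cam("top"); 
cv2.imwrite("pics/c6.png",cv2.hconcat([cv2.resize(f["img"][200:300,210:310,::-1],(400,400),interpolation=cv2.INTER_CUBIC),cv2.resize(g["img"][150:250,230:330,::-1],(400,400),interpolation=cv2.INTER_CUBIC)]))
E
```

```text
t 13.8 pos [0.5143 0.3111 0.1357] F [-0.9 -1.2  0.1] gap 1.0 q [ 0.34  0.36  1.6   0.    1.21 -0.21]
axes [[-0.03, 0.85, 0.53], [-0.01, 0.53, -0.85], [-1.0, -0.03, -0.01]]
turn [ 0.    -0.01   0.026] mag 0.03 | shift cm (after turn) [8.57 0.94 0.09] mag 8.6
turn [0. 0. 0.] mag 0.00 | shift cm (after turn) [4.6 0.  0. ] mag 4.6
```

View pics/c6.png

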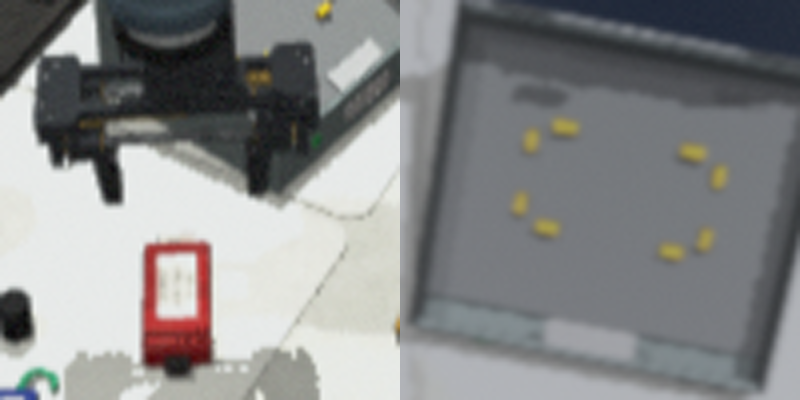

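The top half shows the lugs at (165,127), (293,152), (147,228), (272,251) and the side pairs (132,140)/(120,204) and (320,177)/(306,240), measured from the half's left edge. The adaptor is untouched between the finger positions. Next I'll fit the cradle pose from the lugs.

```bash
python3 - <<'E'
from h import *
from scipy.optimize import least_squares as L
g=cam("top"); f=cam("scene")
O=H+.1/c*d-.04*n
lug=np.array([O-d*x+Y*y+n*.009 for x,y in((.035,.042),(.035,-.042),(-.035,.042),(-.035,-.042),(0,.062),(0,-.062))])
m=np.array([[165,127],[293,152],[147,228],[272,251],[126,172],[313,208.5]])/4+[230,150]-.375
ms=np.array([[164,219],[194,198],[192,251],[220,224],[169.5,241],[215,205]])/2+[180,90]-.25
for nm,fun in(("top",lambda p:(proj(g,W(p,lug))-m).ravel()),("scene",lambda p:(proj(f,W(p,lug))-ms).ravel())):
    r=L(fun,P); print(nm,r.x.round(4),r.fun.round(1)); print(" cradle",W(r.x,O).round(4))
print("model",W(P,O))
# adaptor from scene crop: top corners
ad=np.array([[.026,-.0525,.026],[-.026,-.0525,.026],[-.026,.0525,.026],[.026,.0525,.026]])
sc=np.array([[146,243],[210,243],[211,332],[144,332]])/4+[210,200]-.375
a=L(lambda p:(proj(f,W(p,ad))-sc).ravel(),A); print("ad scene",a.x.round(4),a.fun.round(1))
E
```

```text
top [ 0.59    0.0385 -0.1774] [ 0.  -0.   0.1 -0.1 -0.  -0.   0.   0.2 -0.1  0.  -0.  -0.1]
 cradle [0.6066 0.0355 0.0602]
scene [ 0.5849  0.0431 -0.1802] [-0.6  0.9 -0.  -0.6 -0.2 -0.7  0.9  0.2 -0.   0.1 -0.1 -0. ]
 cradle [0.6015 0.0401 0.0602]
model [0.60833379 0.03485386 0.06015176]
ad scene [0.5236 0.3123 0.5411] [-0.3 -2.5  0.4 -2.9  0.5  2.1 -0.5  2.6]
```

Emit:
play_rows(rows=[0, -0.01, 0.026, 0, 0, 0, 1, 0, 0, 0, 2.5, 0.5, 0, 1, 0, 0, 0, 2.5, 0.45, 0.1, 1, 0, 0, 0, 2.5, 0, 0, 1, 0, 0, 0, 2.5, 0, 0, 1, 0, 0, 0, 1, 0, 0, 1, 0, 0, 0, 1, 0, 0, 1, 0, 0, 0, 0, 0, 0, 1, 0, 0, 0, 0, 0, 0, 1])

```text
time: 14.75
eef_pos: [0.5303, 0.3184, 0.0268]
ee_rot: [0.347, 0.614, -0.339, 0.622]
force: [0.1, -0.2, -0.5]
finger_gap: 1.001
```

```bash
python3 - <<'E'
from h import *
st(); r=ori(np.pi/2,A[2],1,False); path([([.5228,.3150,.004],r)])
E
```

```text
t 14.75 pos [0.5303 0.3184 0.0268] F [ 0.1 -0.2 -0.5] gap 1.0 q [ 0.35  0.52  1.63 -0.    0.97 -0.21]
axes [[0.02, 0.85, 0.53], [0.01, 0.53, -0.85], [-1.0, 0.02, 0.0]]
turn [ 0.001  0.004 -0.016] mag 0.02 | shift cm (after turn) [ 2.28 -0.82 -0.11] mag 2.4
```

Emit:
play_rows(rows=[0, 0.004, -0.016, 0, 0, 0, 1, 0, 0, 0, 0.6, -0.4, -0.05, 1, 0, 0, 0, 0.6, -0.4, -0.05, 1, 0, 0, 0, 0.6, 0, 0, 1, 0, 0, 0, 0.4, 0, 0, 1, 0, 0, 0, 0, 0, 0, 1, 0, 0, 0, 0, 0, 0, 1])

```text
time: 15.33
eef_pos: [0.5216, 0.3145, 0.003]
ee_rot: [0.342, 0.619, -0.344, 0.618]
force: [-1.0, 0.1, 0.7]
finger_gap: 0.999
```

```bash
python3 - <<'E'
from h import *
st(); r=ori(np.pi/2,A[2],1,False); path([([.5228,.3150,.004],r)])
E
```

```text
t 15.33 pos [0.5216 0.3145 0.003 ] F [-1.   0.1  0.7] gap 1.0 q [ 0.35  0.56  1.64  0.    0.95 -0.21]
axes [[-0.0, 0.85, 0.53], [-0.0, 0.53, -0.85], [-1.0, -0.0, -0.0]]
turn [ 0.001 -0.001  0.003] mag 0.00 | shift cm (after turn) [-0.1   0.13  0.02] mag 0.2
```

Emit:
play_rows(rows=[0, 0, 0, 0, 0, 0, 0.3, 0, 0, 0, 0, 0, 0, 0.2, 0, 0, 0, 0, 0, 0, -1, 0, 0, 0, 0, 0, 0, -1, 0, 0, 0, 0, 0, 0, -1, 0, 0, 0, 0, 0, 0, -1, 0, 0, 0, 0, 0, 0, -1, 0, 0, 0, -0.5, 0, 0, -1, 0, 0, 0, -1.5, 0, 0, -1, 0, 0, 0, -2.5, 0, 0, -1, 0, 0, 0, -2.5, 0, 0, -1, 0, 0, 0, -2.5, 0, 0, -1, 0, 0, 0, -2.5, 0, 0, -1, 0, 0, 0, -2.5, 0, 0, -1, 0, 0, 0, -2.5, 0, 0, -1, 0, 0, 0, -2.5, 0, 0, -1, 0, 0, 0, 0, 0, 0, -1], squeeze=20)

```text
time: 16.75
eef_pos: [0.5249, 0.3158, 0.2046]
ee_rot: [0.345, 0.617, -0.341, 0.62]
force: [1.3, 1.0, -0.3]
finger_gap: 0.588
```

```bash
cat >> h.py <<'E'
P2=np.array([.5894,.0390,-.1774]); CR=W(P2,H+.1/c*d-.04*n); N2=W(P2,n)-W(P2,0*n)
RP=ori(np.pi/2-.436,P2[2],1,False)
E
python3 - <<'E'
from h import *
st(); print(CR,N2); path([(CR+N2*.11,RP),(CR+N2*.02,RP),(CR+N2*.003,RP)])
E
```

```text
t 16.75 pos [0.5249 0.3158 0.2046] F [ 1.3  1.  -0.3] gap 0.59 q [ 0.35  0.29  1.55  0.    1.3  -0.21]
axes [[0.01, 0.85, 0.53], [0.0, 0.53, -0.85], [-1.0, 0.01, 0.0]]
[0.60602757 0.03601893 0.06015176] [-0.41568915  0.0745267   0.90644818]
turn [ 0.723 -0.162  0.409] mag 0.85 | shift cm (after turn) [ 7.55  5.61 26.1 ] mag 27.7
turn [0. 0. 0.] mag 0.00 | shift cm (after turn) [ 9. -0.  0.] mag 9.0
turn [0. 0. 0.] mag 0.00 | shift cm (after turn) [ 1.7  0.  -0. ] mag 1.7
```

Emit:
play_rows(rows=[0.08, -0.018, 0.0454, 0, 0, 0, -1, 0.08, -0.018, 0.0454, 0, 0, 0, -1, 0.08, -0.018, 0.0454, 0, 0, 0, -1, 0.08, -0.018, 0.0454, 0, 0, 0, -1, 0.08, -0.018, 0.0454, 0, 0, 0, -1, 0.08, -0.018, 0.0454, 0, 0, 0, -1, 0.08, -0.018, 0.0454, 0, 0, 0, -1, 0.08, -0.018, 0.0454, 0, 0, 0, -1, 0.08, -0.018, 0.0454, 0, 0, 0, -1, 0, 0, 0, 0.75, 0.56, 2.6, -1, 0, 0, 0, 0.75, 0.56, 2.6, -1, 0, 0, 0, 0.75, 0.56, 2.6, -1, 0, 0, 0, 0.75, 0.56, 2.6, -1, 0, 0, 0, 0.75, 0.56, 2.6, -1, 0, 0, 0, 0.75, 0.56, 2.6, -1, 0, 0, 0, 0.75, 0.56, 2.6, -1, 0, 0, 0, 0.75, 0.56, 2.6, -1, 0, 0, 0, 0.75, 0.56, 2.6, -1, 0, 0, 0, 0.75, 0.56, 2.6, -1])

```text
time: 18.33
eef_pos: [0.5567, 0.043, 0.1534]
ee_rot: [0.624, 0.329, -0.435, 0.56]
force: [0.2, 0.0, -2.1]
finger_gap: 0.589
```

Emit:
play_rows(rows=[0, 0, 0, 0, 0, 0, -1, 0, 0, 0, 0, 0, 0, -1])

```text
time: 18.5
eef_pos: [0.5569, 0.0428, 0.1535]
ee_rot: [0.624, 0.328, -0.436, 0.559]
force: [0.1, 0.2, -1.5]
finger_gap: 0.586
```

```bash
python3 - <<'E'
from h import *
st(); path([(CR+N2*.03,RP),(CR+N2*.003,RP)])
E
```

```text
t 18.5 pos [0.5569 0.0428 0.1535] F [ 0.1  0.2 -1.5] gap 0.59 q [-0.12  0.01  2.05 -0.05  0.66  0.09]
axes [[0.41, 0.9, -0.18], [-0.08, -0.16, -0.98], [-0.91, 0.41, 0.01]]
turn [0.002 0.005 0.01 ] mag 0.01 | shift cm (after turn) [ 7.56  0.55 -0.2 ] mag 7.6
turn [0. 0. 0.] mag 0.00 | shift cm (after turn) [ 2.7  0.  -0. ] mag 2.7
```

Emit:
play_rows(rows=[0.002, 0.005, 0.01, 0, 0, 0, -1, 0, 0, 0, 2, 0.3, -0.1, -1, 0, 0, 0, 2, 0.25, -0.1, -1, 0, 0, 0, 2, 0, 0, -1, 0, 0, 0, 1, 0, 0, -1, 0, 0, 0, 0.5, 0, 0, -1, 0, 0, 0, 0, 0, 0, -1, 0, 0, 0, 0, 0, 0, -1])

```text
time: 19.17
eef_pos: [0.5942, 0.0407, 0.0894]
ee_rot: [0.627, 0.326, -0.43, 0.562]
force: [0.1, -0.8, -1.3]
finger_gap: 0.589
```

```bash
python3 - <<'E'
from h import *
st(); path([(CR+N2*.03,RP),(CR+N2*.003,RP)])
f=cam("scene"); g=cam("top")
cv2.imwrite("pics/c7.png",cv2.hconcat([cv2.resize(f["img"][160:240,230:310,::-1],(400,400),interpolation=cv2.INTER_CUBIC),cv2.resize(g["img"][150:250,230:330,::-1],(400,400),interpolation=cv2.INTER_CUBIC)]))
E
```

```text
t 19.17 pos [0.5942 0.0407 0.0894] F [ 0.1 -0.8 -1.3] gap 0.59 q [-0.12  0.2   2.   -0.05  0.51  0.09]
axes [[0.42, 0.89, -0.17], [-0.07, -0.16, -0.99], [-0.91, 0.42, 0.0]]
turn [ 0.004 -0.002 -0.002] mag 0.00 | shift cm (after turn) [ 0.18 -0.11  0.26] mag 0.3
turn [0. 0. 0.] mag 0.00 | shift cm (after turn) [ 2.7  0.  -0. ] mag 2.7
```

View pics/c7.png

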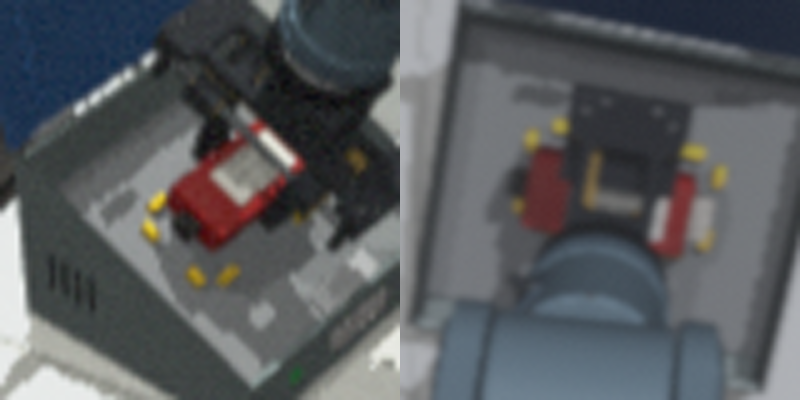

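The adaptor hovers over the pocket, plug to the right. In the top half its left end runs (130,148) to (122,228) and its right end (295,175) to (281,257), measured from the half's left edge. Next I'll compute its offset in the grip.

```bash
python3 - <<'E'
from h import *
from scipy.optimize import least_squares as L
g=cam("top"); o=ctrl.observe(); r=R.from_quat(o["ee_rot"])
m=np.array([[130,148],[122,228],[295,175],[281,257]])/4+[230,150]-.375
# tool coords: x -> down; top face 26mm above bottom (bottom at +.003)
def pts(q):
    a=R.from_rotvec([q[2],0,0]).apply([[0,.026,-.0525],[0,-.026,-.0525],[0,.026,.0525],[0,-.026,.0525]])
    return r.apply(a+[.003-.026,q[0],q[1]])+o["eef_pos"]
s=L(lambda q:(proj(g,pts(q))-m).ravel(),[0,0,0]); print("in-tool y,z,roll",s.x.round(4),s.fun.round(1))
E
```

```text
in-tool y,z,roll [ 0.0043 -0.0041 -0.0239] [-0.2  0.3 -1.  -0.1  0.6  0.4  0.5 -0.6]
```

```bash
python3 - <<'E'
from h import *
from scipy.optimize import least_squares as L
f=cam("scene"); g=cam("top"); o=ctrl.observe(); r=R.from_quat(o["ee_rot"])
crs=W([.5849,.0431,-.1802],H+.1/c*d-.04*n); crt=W([.59,.0385,-.1774],H+.1/c*d-.04*n)
m=np.array([[172,185],[220,224],[258,122],[302,163]])/5+[230,160]-.4
def pts(q):
    a=R.from_rotvec([-.01,0,0]).apply([[0,.026,-.0525],[0,-.026,-.0525],[0,.026,.0525],[0,-.026,.0525]])
    return r.apply(a+[.003-.026,q[0],q[1]])+o["eef_pos"]
s=L(lambda q:(proj(f,pts(q))-m).ravel(),[0,0]); print("scene: in-tool y,z",s.x.round(4),s.fun.round(1))
for nm,cr,q in(("top",crt,[.0043,-.0041]),("scene",crs,s.x)):
    ap=o["eef_pos"]+r.apply([.003,*q]); print(nm,"needed tool shift (mm)",(r.inv().apply(cr-ap)*1000).round(1))
# enlarged views with predicted outline at tool-centred, top-fit pose
a=f["img"][150:250,225:325,::-1]; b=g["img"][165:230,250:315,::-1]
cv2.imwrite("pics/c8.png",cv2.hconcat([cv2.resize(a,(400,400),interpolation=cv2.INTER_LANCZOS4),cv2.resize(b,(400,400),interpolation=cv2.INTER_LANCZOS4)]))
E
```

```text
scene: in-tool y,z [ 0.0008 -0.0091] [-2.   0.  -0.4  3.2  0.4 -2.9  2.3 -0.7]
top needed tool shift (mm) [29.6 -6.   6.4]
scene needed tool shift (mm) [27.1 -7.7  7.7]
```

Both cameras agree: the adaptor must go about 6.5 mm down-slope and 6.5 mm to the right. I'll shift it, then descend to just above the lugs and check.

Emit:
play_rows(rows=[0.015, 0, 0, 0, 0, 0, -1, 0, 0, 0, 0, -0.32, 0.33, -1, 0, 0, 0, 0, -0.32, 0.33, -1, 0, 0, 0, 0.4, 0, 0, -1, 0, 0, 0, 0.4, 0, 0, -1, 0, 0, 0, 0.4, 0, 0, -1, 0, 0, 0, 0, 0, 0, -1, 0, 0, 0, 0, 0, 0, -1])

```text
time: 20.08
eef_pos: [0.5925, 0.0334, 0.0752]
ee_rot: [0.631, 0.323, -0.433, 0.557]
force: [-0.3, 0.3, -2.4]
finger_gap: 0.588
```

```bash
python3 - <<'E'
from h import *
st(); path([(CR+N2*.003,RP)])
f=cam("scene"); g=cam("top")
a=f["img"][165:230,235:300,::-1]; b=g["img"][170:230,253:313,::-1]
cv2.imwrite("pics/c9.png",cv2.hconcat([cv2.resize(a,(400,400),interpolation=cv2.INTER_CUBIC),cv2.resize(b,(400,400),interpolation=cv2.INTER_CUBIC)]))
# predicted lug px (in right half, minus 400) and lug tops
O=H+.1/c*d-.04*n; o=ctrl.observe(); r=R.from_quat(o["ee_rot"])
E
```

```text
t 20.08 pos [0.5925 0.0334 0.0752] F [-0.3  0.3 -2.4] gap 0.59 q [-0.13  0.22  2.01 -0.04  0.47  0.09]
axes [[0.42, 0.89, -0.19], [-0.07, -0.17, -0.98], [-0.91, 0.42, -0.01]]
turn [-0.012 -0.001 -0.001] mag 0.01 | shift cm (after turn) [ 1.61  0.53 -0.49] mag 1.8
```

View pics/c9.png

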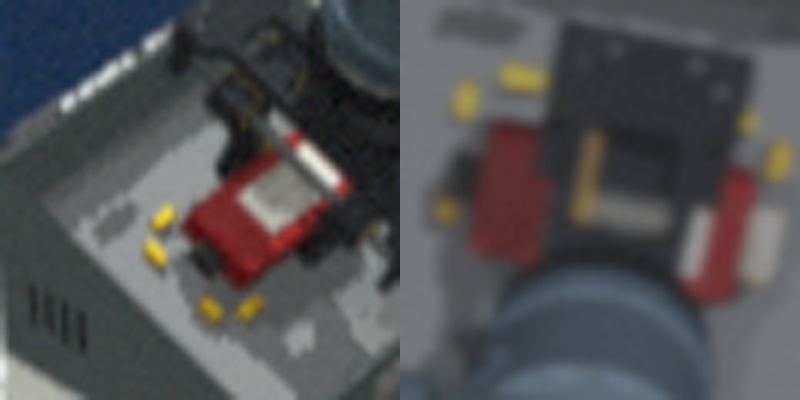

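```bash
python3 - <<'E'
from h import *
from scipy.optimize import least_squares as L
f=cam("scene"); g=cam("top"); o=ctrl.observe(); r=R.from_quat(o["ee_rot"])
crs=W([.5849,.0431,-.1802],H+.1/c*d-.04*n); crt=W([.59,.0385,-.1774],H+.1/c*d-.04*n)
mt=np.array([[92,122],[70,252],[355,168],[333,302]])*60/400+[253,170]-.43
ms=np.array([[186,217],[243,262],[290,135],[350,187]])*65/400+[235,165]-.42
for nm,cam_,m,cr in(("top",g,mt,crt),("scene",f,ms,crs)):
    def pts(q):
        a=R.from_rotvec([q[2],0,0]).apply([[0,.026,-.0525],[0,-.026,-.0525],[0,.026,.0525],[0,-.026,.0525]])
        return r.apply(a+[.003-.026,q[0],q[1]])+o["eef_pos"]
    s=L(lambda q:(proj(cam_,pts(q))-m).ravel(),[0,0,0]); ap=o["eef_pos"]+r.apply([.003,*s.x[:2]])
    print(nm,s.x.round(4),s.fun.round(1),"need mm",(r.inv().apply(cr-ap)*1000).round(1), "roll vs cradle",((RP.inv()*r).as_rotvec()[0]+s.x[2]).round(3))
E
```

```text
top [ 0.0056 -0.0029 -0.0258] [-0.9  0.1 -0.7 -0.1  1.   0.5  0.5 -0.4] need mm [16.9 -0.3 -1.6] roll vs cradle -0.014
scene [ 0.0007 -0.0123 -0.0118] [-1.9 -0.5 -0.2  3.1  0.8 -2.4  1.6 -0.5] need mm [14.5 -0.7  4.3] roll vs cradle 0.0
```

Emit:
play_rows(rows=[0, 0, 0, 0.3, -0.05, 0.05, -1, 0, 0, 0, 0.3, 0, 0, -1, 0, 0, 0, 0.2, 0, 0, -1, 0, 0, 0, 0.2, 0, 0, -1, 0, 0, 0, 0.1, 0, 0, -1, 0, 0, 0, 0.1, 0, 0, -1, 0, 0, 0, 0, 0, 0, -1, 0, 0, 0, 0, 0, 0, -1])

```text
time: 20.95
eef_pos: [0.597, 0.0322, 0.0646]
ee_rot: [0.632, 0.323, -0.432, 0.557]
force: [0.5, 0.1, -1.6]
finger_gap: 0.589
```

Emit:
play_rows(rows=[0, 0, 0, 0.1, 0, 0, -1, 0, 0, 0, 0.1, 0, 0, -1, 0, 0, 0, 0, 0, 0, -1, 0, 0, 0, 0, 0, 0, -1])

```text
time: 21.28
eef_pos: [0.5979, 0.032, 0.0629]
ee_rot: [0.632, 0.323, -0.432, 0.557]
force: [0.6, -0.1, -1.3]
finger_gap: 0.588
```

Emit:
play_rows(rows=[0, 0, 0, 0.1, 0, 0, -1, 0, 0, 0, 0.1, 0, 0, -1, 0, 0, 0, 0, 0, 0, -1, 0, 0, 0, 0, 0, 0, -1])

```text
time: 21.62
eef_pos: [0.5987, 0.0319, 0.061]
ee_rot: [0.632, 0.323, -0.432, 0.557]
force: [-0.1, -0.1, -2.2]
finger_gap: 0.586
```

```bash
python3 - <<'E'
from h import *
st(); path([(CR+N2*.003,RP)])
f=cam("scene"); g=cam("top")
a=f["img"][165:230,235:300,::-1]; b=g["img"][170:230,253:313,::-1]
cv2.imwrite("pics/c10.png",cv2.hconcat([cv2.resize(a,(400,400),interpolation=cv2.INTER_CUBIC),cv2.resize(b,(400,400),interpolation=cv2.INTER_CUBIC)]))
E
```

```text
t 21.62 pos [0.5987 0.0319 0.061 ] F [-0.1 -0.1 -2.2] gap 0.59 q [-0.14  0.26  2.   -0.04  0.44  0.09]
axes [[0.42, 0.89, -0.19], [-0.07, -0.17, -0.98], [-0.91, 0.42, -0.01]]
turn [-0.012 -0.001 -0.002] mag 0.01 | shift cm (after turn) [ 0.05  0.55 -0.54] mag 0.8
```

View pics/c10.png

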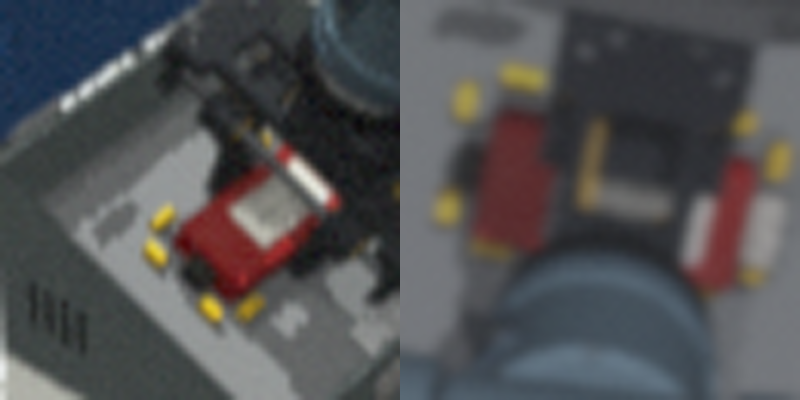

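The body now sits between the lugs on all visible sides: the cable stub is between the left pair, and the plug is between the right pair. I'll continue gently to contact.

Emit:
play_rows(rows=[0, 0, 0, 0.1, 0, 0, -1, 0, 0, 0, 0.1, 0, 0, -1, 0, 0, 0, 0, 0, 0, -1, 0, 0, 0, 0, 0, 0, -1])

```text
time: 22.05
eef_pos: [0.5992, 0.0319, 0.0603]
ee_rot: [0.632, 0.323, -0.432, 0.557]
force: [-12.2, 0.4, 14.8]
finger_gap: 0.592
```

Emit:
play_rows(rows=[0, 0, 0, -0.08, 0, 0, -1, 0, 0, 0, 0, 0, 0, -1, 0, 0, 0, 0, 0, 0, 0.3, 0, 0, 0, 0, 0, 0, 0.45, 0, 0, 0, 0, 0, 0, 0.6, 0, 0, 0, 0, 0, 0, 0.6, 0, 0, 0, 0, 0, 0, 0.6, 0, 0, 0, -0.5, 0, 0, 0.6, 0, 0, 0, -1, 0, 0, 0.6, 0, 0, 0, -2, 0, 0, 0.6, 0, 0, 0, -2.5, 0, 0, 0.6, 0, 0, 0, -2.5, 0, 0, 0.6, 0, 0, 0, -2.5, 0, 0, 0.6, 0, 0, 0, -3, 0, 0, 0.6, 0, 0, 0, -3, 0, 0, 0.6, 0, 0, 0, -3, 0, 0, 0.6, 0, 0, 0, 0, 0, 0, 0.6])

```text
time: 23.47
eef_pos: [0.5171, 0.0469, 0.2478]
ee_rot: [0.633, 0.32, -0.429, 0.559]
force: [0.8, 0.3, 1.3]
finger_gap: 0.797
```

```bash
python3 - <<'E'
from h import *
st(); Rn=R.from_quat(ctrl.observe()["ee_rot"]); print("to park",Rn.inv().apply(np.array([.35,.30,.40])-ctrl.observe()["eef_pos"])*100)
E
```

```text
t 23.47 pos [0.5171 0.0469 0.2478] F [0.8 0.3 1.3] gap 0.8 q [-0.13 -0.24  2.06 -0.03  0.87  0.08]
axes [[0.43, 0.88, -0.19], [-0.07, -0.17, -0.98], [-0.9, 0.43, -0.01]]
to park [-22.73180001 -12.50981826 -21.86470672]
```

Now I'll park aside (left, up and back) for a clear view.

Emit:
play_rows(rows=[0, 0, 0, -2, -1.2, -2, 0.6, 0, 0, 0, -2, -1.2, -2, 0.6, 0, 0, 0, -2, -1.2, -2, 0.6, 0, 0, 0, -2, -1.2, -2, 0.6, 0, 0, 0, -2, -1.2, -2, 0.6, 0, 0, 0, -2, -1.2, -2, 0.6, 0, 0, 0, -2, -1.2, -2, 0.6, 0, 0, 0, -2, -1.2, -2, 0.6, 0, 0, 0, -2, -1.2, -2, 0.6, 0, 0, 0, -2, -1.2, -2, 0.6, 0, 0, 0, 0, 0, 0, 0.6])

```text
time: 24.38
eef_pos: [0.3614, 0.2823, 0.3751]
ee_rot: [0.632, 0.324, -0.429, 0.557]
force: [1.2, 0.9, 0.4]
finger_gap: 0.799
```

```bash
python3 - <<'E'
from h import *
st(); f=cam("scene"); g=cam("top")
a=f["img"][100:250,210:360,::-1]; b=g["img"][110:260,215:365,::-1]
cv2.imwrite("pics/c11.png",cv2.hconcat([cv2.resize(a,(400,600),interpolation=cv2.INTER_CUBIC) if 0 else cv2.resize(a,(400,400),interpolation=cv2.INTER_CUBIC),cv2.resize(b,(400,400),interpolation=cv2.INTER_CUBIC)]))
for ph in(2.0,2.1,2.18): print(ph,*[((proj(k,[lidpt(.226,.003,ph)+W(P,q)-W(P,0*q) for q in(.12*Y,-.12*Y)])-o)*400/150).round(0).tolist() for k,o in((f,[210,100]),(g,[215,110]))])
E
```

```text
t 24.38 pos [0.3614 0.2823 0.3751] F [1.2 0.9 0.4] gap 0.8 q [ 0.61 -0.36  1.9  -0.31  1.29  0.83]
axes [[0.42, 0.89, -0.18], [-0.07, -0.17, -0.98], [-0.9, 0.43, -0.01]]
2.0 [[42.0, 79.0], [180.0, -0.0]] [[55.0, 23.0], [392.0, 88.0]]
2.1 [[27.0, 73.0], [166.0, -5.0]] [[61.0, -7.0], [397.0, 57.0]]
2.18 [[16.0, 70.0], [155.0, -7.0]] [[67.0, -30.0], [401.0, 34.0]]
```

View pics/c11.png

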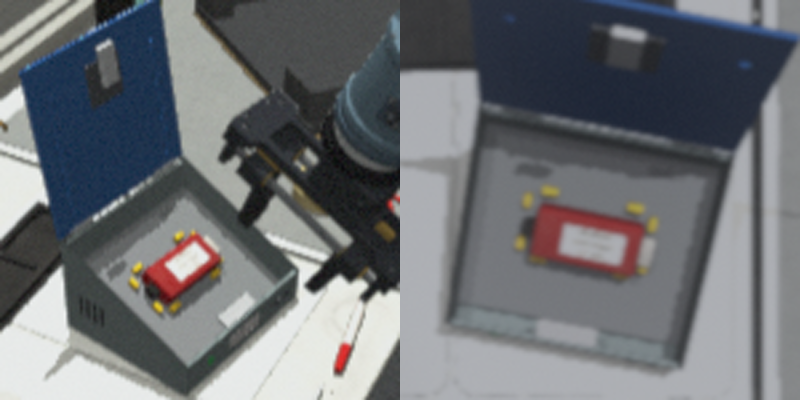

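The last view shows the lid fully back, with its top-view corner at (397,38) against about (401,34) predicted for 2.18 rad. The adaptor lies flat inside the lugs with its plug to the right. I'll hand in.

```bash
python3 -c "
from plant import ctrl
print(ctrl.hand_in())"
```

```text
the job is handed in; nothing more can be done
None
```

I drew the latch with the paddle, swung the lid back to its stop, and set the adaptor in the cradle. I handed the job in at about 24.5 s, with the arm clear of everything.

- **Lid:** The paddle slipped out of the fingers at a lid angle of about 1.3 rad. I pushed the lid the rest of the way from its underside with closed fingers. The fingertips peaked at about 63 N against the stop. That is over 40 N, the limit given for the arm and the gripper's body, and below the 120 N wrist limit. The final pictures put the lid within a few pixels of the 2.18 rad prediction.
- **Adaptor:** I lowered it in 1 mm steps to contact, at about 19 N, then let go and retreated along the bed normal. The last view from both cameras shows it lying flat inside the yellow lugs, plug to the right.
- **Disagreements:**
  - The two cameras differed by about 6 mm on where the cradle was. I corrected the adaptor's position relative to the lugs.
  - The final check before lowering still disagreed sideways: -1.6 mm from the top camera, +4.3 mm from the scene camera. The pictures showed it clear of the lugs.
- **Other things on the bench:** I did not touch any of them on purpose. I did not re-measure their positions at the end.

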